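# Clear the cheese-tasting counter: sort the leftovers, nest the bowls

### The arm

A 6-joint arm with a two-finger parallel gripper is mounted at the origin on the work surface. World frame = base frame: x ahead of the robot, y to its left, z up, the work surface at z = 0. Lengths are in m, angles in degrees, forces in N, time in s.
With the tool pointing down it reaches from about 0.4 to 0.825 m from the base axis. Payload 7 kg.
Tool frame: the origin (TCP) lies between the finger pads; the fingertips stand 22 mm ahead of it and the grasp point (between the pads) lies 3 mm ahead of it; z points along the fingers, y is the line along which they close (so a half turn about z gives the same grasp; the last joint's range is limited). The gripper opens to 88 mm and grips with 3 to 60 N. Pads are 19 mm wide; open, the fingers measure 130 mm over their backs; the gripper's body (78 mm by 193 mm) begins 47 mm behind the grasp point.
Start: joints at [-54.196, 20.546, 0.682, 0, -70.136, -16.507], TCP at [0.223, -0.637, 0.249] pointing down, gripper open.
Joint ranges: [-176.03, 176.03], [-82.01, 121.73], [-58.28, 71.71], [-173.87, 95.51], [-174.79, -0.11], [-173.66, 173.66]. Speed limits (degrees/s): [136.94, 136.94, 172.46, 180, 180, 180].

### API

Orientations are given as [roll, pitch, yaw] about the fixed x, y, z axes, in that order (R = Rz(yaw) Ry(pitch) Rx(roll)).
In Python, from plant import ctrl gives the robot as it stands.
- The arm moves only by the tool apply_moves, never from a script. Its argument "targets" is a list of rows, each an object with "travel": the shift along the tool's x, y, z in mm, a list of three; "roll": the turn about the tool's z in degrees; "jaw": the finger opening in mm, from 0 to 87.6. In form: [{"travel": [tx, ty, tz], "roll": roll, "jaw": jaw}, ...]. A call has 1 to 10 rows; each row shifts and turns the commanded pose from where the row before left it, along the tool's axes as they then stand; what a row does not reach is not made up. A row lasts 1/10 s, in which the tool goes at most 50 mm and 8.59 degrees, less where a joint would pass 70% of its speed; a pose out of reach is approached as far as the arm can. A call with a gripper value outside its range is refused whole. The fingers move at their own pace and stop on an object; the grip force is fixed at half the most. Time passes only in rows, so rows that do not move let the fingers close. It gives the time, the measured TCP pose, the force, the opening and the grip force at its end, in the units of the state.
- ctrl.get_obs(): the state, without advancing time (a new reading comes with each control period).
- ctrl.snapshot(name): name is "scene" or "top" or "wrist"; returns the picture (480x640x3 uint8, red, green, blue); there is no depth.
- ctrl.calibration(name): a dict with "K" (3x3 intrinsics, pixels), "extrinsics" (4x4, takes a point from camera to world coordinates); the wrist camera has in their place "hand_eye" (4x4, takes a point from camera to tool coordinates, whose origin is the TCP and whose axes are the flange's). Camera axes: x right, y down, z forward; pixel columns grow to the right and rows downward; lengths in m; the calibration is good to about 2 mm. A picture is of the moment at which its call begins: read the wrist's pose just before it. calibration takes no time and is no camera call.
- ctrl.close_job(): hands the job in; it is judged then, once.
The state is a dict: "clock": time; "joint_pos": joint angles; "qvel": joint speeds; "tau": joint torques, N m; "tool_pos": TCP position; "orientation": TCP orientation; "force": force on the tool from outside, world axes, zero at the start; "moment": the same for the moment, N m; "opening": finger opening in m; "gripper_force": force on a finger pad.
Only numpy, scipy, OpenCV 4.12 (cv2) and the standard library are available. Lean on these libraries where they do the work, as an engineer would, in place of code of your own. Each camera call takes 0.05 s, during which the arm holds its last target. There are 200 camera calls.

### The job

Clear up after the tasting: put every leftover yellow cheese wedge in the blue tub and every little white goat's cheese in the steel pan, and nest the four empty wooden bowls on the table in size order, each standing flat on the floor of the next larger one. Leave the honey jar and the spreader where they are.

Things in the scene. Friction and masses are not known exactly. Their poses are not given: they have to be found in the camera images.
- bowl_1: Largest of four round open brown wooden bowls: 188 mm outside diameter at the rim, 178 mm at the foot, 50 mm high, wall 8 mm thick up to the rim, flat floor 10 mm thick, about 360 g; can be carried by the wall, one finger inside and one outside. Origin: centre of underside, z up. Starts on the table; up to two cheeses may lie in it, about 34 mm either side of its centre.
- bowl_2: Second largest of four round open brown wooden bowls: 140 mm outside diameter at the rim, 130 mm at the foot, 50 mm high, wall 8 mm thick up to the rim, flat floor 10 mm thick, about 220 g; can be carried by the wall, one finger inside and one outside. Origin: centre of underside, z up. Starts on the table; one cheese may lie in it near its centre.
- bowl_3: Second smallest of four round open brown wooden bowls: 94 mm outside diameter at the rim, 84 mm at the foot, 50 mm high, wall 8 mm thick up to the rim, flat floor 10 mm thick, about 120 g; can be carried by the wall, one finger inside and one outside. Origin: centre of underside, z up. Starts empty on the table.
- bowl_4: Smallest of four round open brown wooden bowls: 54 mm outside diameter at the rim, 44 mm at the foot, 50 mm high, wall 8 mm thick up to the rim, flat floor 10 mm thick, about 60 g; can be carried by the wall, one finger inside and one outside. Origin: centre of underside, z up. Starts empty on the table.
- wedge_1: leftover wedge of yellow mountain cheese with a brown rind at the wide end, firm: 52 mm long (along x), 30 mm high, tapering in width from 26 mm at the rind end (+x) to 14 mm at the tip (-x); 35 g. Origin: centre of its underside, z up. It starts in the largest bowl. Absent in some runs.
- wedge_2: leftover wedge of yellow mountain cheese with a brown rind at the wide end, firm: 52 mm long (along x), 30 mm high, tapering in width from 26 mm at the rind end (+x) to 14 mm at the tip (-x); 35 g. Origin: centre of its underside, z up. It starts on the table. Absent in some runs.
- wedge_3: leftover wedge of yellow mountain cheese with a brown rind at the wide end, firm: 52 mm long (along x), 30 mm high, tapering in width from 26 mm at the rind end (+x) to 14 mm at the tip (-x); 35 g. Origin: centre of its underside, z up. It starts on the table. Absent in some runs.
- goat_1: leftover whole little goat's cheese, white, firm: an upright cylinder 40 mm in diameter and 26 mm high, 40 g. Origin: centre of its underside, z along its axis. It starts in the largest bowl. Absent in some runs.
- goat_2: leftover whole little goat's cheese, white, firm: an upright cylinder 40 mm in diameter and 26 mm high, 40 g. Origin: centre of its underside, z along its axis. It starts in the second largest bowl. Absent in some runs.
- goat_3: leftover whole little goat's cheese, white, firm: an upright cylinder 40 mm in diameter and 26 mm high, 40 g. Origin: centre of its underside, z along its axis. It starts on the table. Absent in some runs.
- blue_tub: open rectangular blue plastic food container for the yellow wedges, outside 190 (x) x 130 (y) x 55 mm high, walls and floor 4 mm, rim rolled 7 mm outwards all round; stands fast on the table. Origin: centre of its underside, x along its long side, z up. It stands left or right on the table, the steel pan on the other side.
- steel_pan: open rectangular stainless steel food container for the white goat's cheeses, outside 190 (x) x 130 (y) x 55 mm high, walls and floor 4 mm, rim rolled 7 mm outwards all round; stands fast on the table. Origin: centre of its underside, x along its long side, z up.
- spreader: small cheese spreader lying flat on the table between the two largest bowls: wooden handle 65 mm long and 18 mm wide, steel blade 60 mm long and 22 mm wide, 120 mm overall, 12 mm thick; to be left alone. Origin: middle of its length, underside; x from handle to blade tip.
- honey_jar: amber glass honey jar, 60 mm in diameter, 85 mm high, standing beyond the bowls; to be left alone. Origin: centre of its underside.
Not all that is in view belongs to the job. What is shaped like the goat_2 but green is not meant. Leave any pink or red look-alike of the goat_3 alone.

How it is judged:
By the outcome, as a careful person would: the job done as asked, in the order asked, and still so for the second after the job is handed in, with the robot touching nothing.
Of wedge_1, wedge_2, wedge_3, goat_1, goat_2, goat_3 only 4 to 6 are there at a start; the rules pass over those that are not, and their reading is None.
At some moment in a run one of bowl_1, bowl_2, bowl_3 may be knocked a few centimetres aside while the robot is not near it.
Once in a run the grip may slacken for a moment while it holds something.
It also fails if it takes over 208 s, if anything falls off the work surface, if the arm or the gripper's body presses on something with over 40 N, if the wrist force passes 120 N, or if a joint passes its speed limit or range.

## Working session

There is one attempt and no reset: what is moved stays moved. The work goes in short steps, Python scripts to look and compute and a tool call to move; the robot and the scene stay as the last step left them, time stands still between calls to the robot, and variables do not carry over. Pictures are saved under pics/ and viewed, at most 14 in all, crops included, and the job is handed in when it is done.

Besides the shell and the picture viewer there is one more tool, called after "Emit:" as a command line: name --argument value ..., lists and objects as JSON in quotes. apply_moves: Moves the arm, as the interface text tells. Its arguments: {"type":"object","properties":{"targets":{"type":"array","items":{"type":"object","properties":{"travel":{"type":"array","items":{"type":"number"}},"roll":{"type":"number"},"jaw":{"type":"number"}}}}},"required":["targets"]}

```bash
ls; mkdir -p pics
python3 - <<'E'
from plant import ctrl
import cv2,numpy as np
np.set_printoptions(precision=4,suppress=True)
o=ctrl.get_obs();print(o)
for n in("top","scene","wrist"):
    c=ctrl.calibration(n);print(n,c)
for n in("top","scene"):
    cv2.imwrite(f"pics/{n}0.png",ctrl.snapshot(n)[:,:,::-1])
E
```

```text
pics
{'clock': 0.0, 'joint_pos': array([-54.1964,  20.589 ,   0.6332,  -0.0196, -70.1337, -16.5074]), 'qvel': array([ 0.0353, -0.002 ,  0.0052, -0.0049,  0.0628,  0.0284]), 'tau': array([  0.0006, -58.2723,  29.3046,   6.9973,   0.0068,  -0.0001]), 'tool_pos': array([ 0.2229, -0.6367,  0.2476]), 'orientation': array([ 179.9089,   -0.0078, -160.7104]), 'force': array([0.2867, 0.5817, 0.4584]), 'moment': array([ 0.0365,  0.0138, -0.027 ]), 'gripper_force': 0.0, 'opening': 0.08759560810036446}
top {'K': array([[436.7979,   0.    , 314.2254],
       [  0.    , 436.7979, 236.833 ],
       [  0.    ,   0.    ,   1.    ]]), 'extrinsics': array([[ 0.0173, -0.9822,  0.1872,  0.3568],
       [-0.9998, -0.015 ,  0.0136, -0.0027],
       [-0.0105, -0.1874, -0.9822,  0.9128],
       [ 0.    ,  0.    ,  0.    ,  1.    ]])}
scene {'K': array([[443.407 ,   0.    , 328.2765],
       [  0.    , 443.407 , 245.1388],
       [  0.    ,   0.    ,   1.    ]]), 'extrinsics': array([[ 0.8737,  0.4101, -0.2616,  0.7377],
       [ 0.4864, -0.7386,  0.4667, -0.4159],
       [-0.0018, -0.535 , -0.8449,  0.7856],
       [ 0.    ,  0.    ,  0.    ,  1.    ]])}
wrist {'K': array([[406.0635,   0.    , 315.6341],
       [  0.    , 406.0635, 240.7948],
       [  0.    ,   0.    ,   1.    ]]), 'hand_eye': array([[-0.0001, -0.9675, -0.2529,  0.0675],
       [ 1.    , -0.    , -0.0003,  0.0007],
       [ 0.0003, -0.2529,  0.9675, -0.1361],
       [ 0.    ,  0.    ,  0.    ,  1.    ]])}
```

View pics/top0.png

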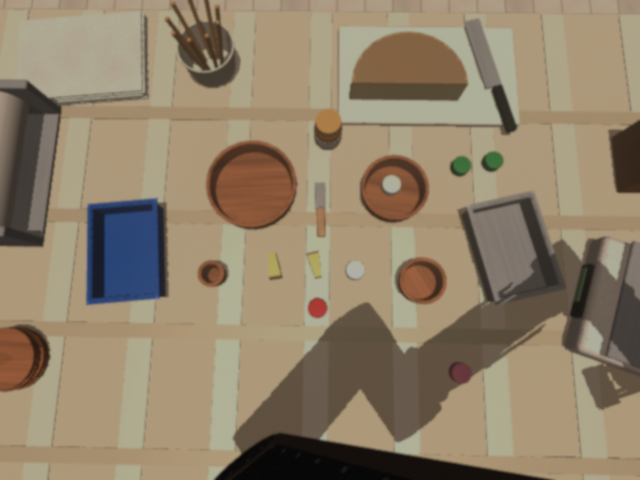

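View pics/scene0.png

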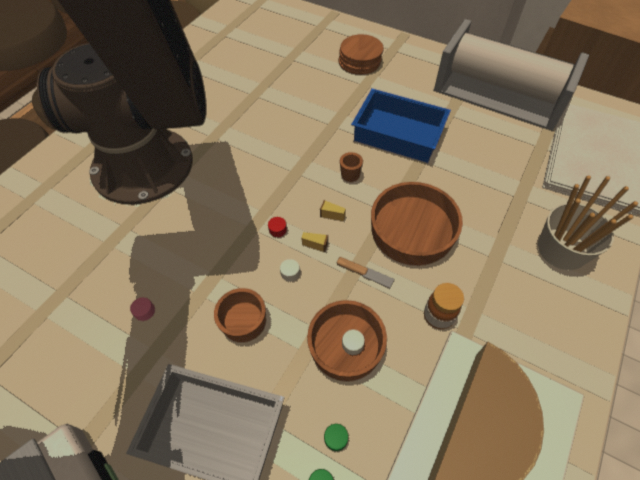

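Only four cheeses are present: two wedges at (275,265) and (315,264), a goat's cheese at (355,270), and one in bowl_2 at (391,184). Bowl_1 is empty. The green, red and pink discs are decoys. I'll enlarge the working area next.

```bash
cat > h.py <<'E'
from plant import ctrl
import cv2,numpy as np
np.set_printoptions(precision=4,suppress=True)
from scipy.spatial.transform import Rotation as Rn
def cam(n):
    c=ctrl.calibration(n)
    if n!="wrist": return c["K"],c["extrinsics"]
    o=ctrl.get_obs();T=np.eye(4);T[:3,:3]=Rn.from_euler("xyz",o["orientation"],degrees=True).as_matrix();T[:3,3]=o["tool_pos"]
    return c["K"],T@c["hand_eye"]
def px(K,E,uv,z):
    d=E[:3,:3]@np.linalg.solve(K,[uv[0],uv[1],1.]);return E[:3,3]+d*(z-E[2,3])/d[2]
def proj(K,E,P):
    p=(np.atleast_2d(P)-E[:3,3])@E[:3,:3]@K.T;return p[:,:2]/p[:,2:]
def go(x,y,z=None,yaw=None):
    "print shift in tool axes (mm) and roll to bring TCP to x,y,z,yaw"
    o=ctrl.get_obs();R=Rn.from_euler("xyz",o["orientation"],degrees=True).as_matrix()
    p=o["tool_pos"];d=R.T@(np.array([x,y,p[2] if z is None else z])-p)*1e3
    y0=o["orientation"][2]
    r=None if yaw is None else -((yaw-y0+90)%180-90)
    print("tool shift mm",d.round(1),"roll",r,"tcp",p,"yaw",round(y0,2),"j6",o["joint_pos"][5].round(1),"t",round(o["clock"],2))
E
python3 - <<'E'
from h import *
K,E=cam("top");im=cv2.imread("pics/top0.png")
hsv=cv2.cvtColor(im,cv2.COLOR_BGR2HSV)
c=cv2.resize(im[130:320,190:450],None,fx=3,fy=3,interpolation=cv2.INTER_CUBIC)
for i in range(200,450,20): cv2.putText(c,str(i),((i-190)*3,8),0,.3,(0,0,0));cv2.line(c,((i-190)*3,10),((i-190)*3,16),(0,0,0))
for i in range(140,320,20): cv2.putText(c,str(i),(0,(i-130)*3),0,.3,(0,0,0));cv2.line(c,(20,(i-130)*3),(26,(i-130)*3),(0,0,0))
cv2.imwrite("pics/c0.png",c)
for n,uv,z in [("b1",(252,184),.05),("b2",(395,187),.05),("b3",(422.5,280),.05),("b4",(212,273),.05),("w2",(275,265),.03),("w3",(315,264),.03),("g3",(355.5,269.5),.026),("g2",(391,184),.036),("jar",(328,121),.085),("tub",(125,251),.055),("pan",(514,246),.055)]: print(n,px(K,E,uv,z)[:2])
E
```

```text
b1 [0.6301 0.1394]
b2 [ 0.6278 -0.1547]
b3 [ 0.438  -0.2055]
b4 [0.445  0.2108]
w2 [0.4655 0.0882]
w3 [0.4688 0.0069]
g3 [ 0.4594 -0.0757]
g2 [ 0.6386 -0.149 ]
jar [ 0.7545 -0.0151]
tub [0.4857 0.3863]
pan [ 0.5078 -0.3871]
```

View pics/c0.png

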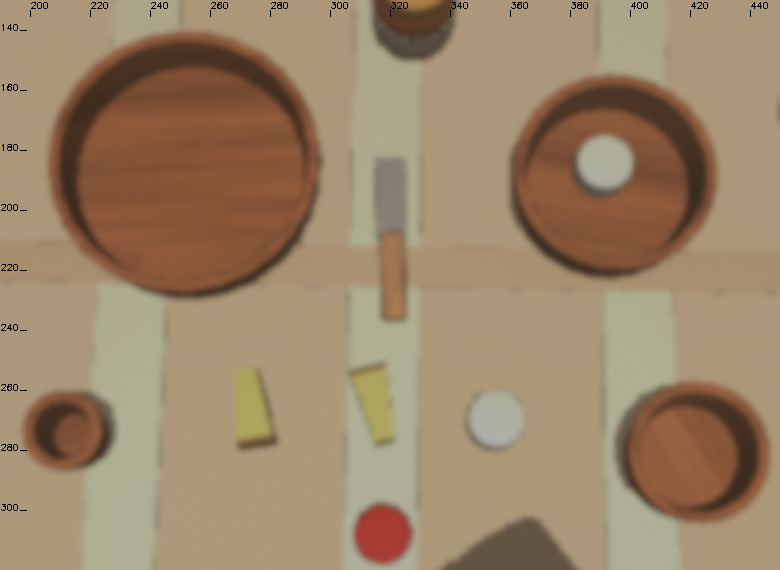

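Crop readings, in full-picture pixels:
- **Rims:** bowl_1 (251.5,184), bowl_2 (394.7,187.8), bowl_3 (422.7,280.7), bowl_4 (211,273.5)
- **Goat's cheeses:** (391.7,184.3) and (355.5,269.7)
- **Wedge_2:** tip (272.3,252.7), rind (275.7,277)
- **Wedge_3:** rind (312.5,252.7), tip (318,277.3)

I'll go to the table goat's cheese first.

Emit:
apply_moves --targets '[{"travel": [0,0,0],"roll": -8,"jaw": 70},{"travel": [0,0,0],"roll": -8,"jaw": 70},{"travel": [0,0,0],"roll": -8,"jaw": 70},{"travel": [0,0,0],"roll": -8,"jaw": 70},{"travel": [0,0,0],"roll": -8,"jaw": 70},{"travel": [0,0,0],"roll": -8,"jaw": 70},{"travel": [0,0,0],"roll": -8,"jaw": 70},{"travel": [0,0,0],"roll": -8,"jaw": 70},{"travel": [0,0,0],"roll": -6.7,"jaw": 70}]'

```text
clock: 1.0
tool_pos: [0.223, -0.6368, 0.248]
orientation: [180.0, 0.1, -89.7]
force: [-0.4, -0.2, 0.4]
opening: 0.07
gripper_force: 0.0
```

Emit:
apply_moves --targets '[{"travel": [-40,-17,0],"roll": 0,"jaw": 70},{"travel": [-40,-17,0],"roll": 0,"jaw": 70},{"travel": [-40,-17,0],"roll": 0,"jaw": 70},{"travel": [-40,-17,0],"roll": 0,"jaw": 70},{"travel": [-40,-17,0],"roll": 0,"jaw": 70},{"travel": [-40,-17,0],"roll": 0,"jaw": 70},{"travel": [-40,-17,10],"roll": 0,"jaw": 70},{"travel": [-40,-17,10],"roll": 0,"jaw": 70},{"travel": [-40,-17,10],"roll": 0,"jaw": 70},{"travel": [-40,-17,10],"roll": 0,"jaw": 70}]'

```text
clock: 2.0
tool_pos: [0.3932, -0.2354, 0.2082]
orientation: [-180.0, 0.0, -90.0]
force: [0.8, -0.8, -0.2]
opening: 0.07
gripper_force: 0.0
```

Emit:
apply_moves --targets '[{"travel": [-40,-17,10],"roll": 0,"jaw": 70},{"travel": [-40,-17,10],"roll": 0,"jaw": 70},{"travel": [-40,-17,10],"roll": 0,"jaw": 70},{"travel": [-40,-17,10],"roll": 0,"jaw": 70},{"travel": [0,0,0],"roll": 0,"jaw": 70},{"travel": [0,0,0],"roll": 0,"jaw": 70}]'

```text
clock: 2.6
tool_pos: [0.4609, -0.0761, 0.168]
orientation: [179.9, -0.0, -89.9]
force: [0.0, -0.4, -0.8]
opening: 0.0702
gripper_force: 0.0
```

Run:
```python
from h import *
K,E=cam("top")
P={}
for n,uv,z in [("b1",(251.5,184),.05),("b2",(394.7,187.8),.05),("b3",(422.7,280.7),.05),("b4",(211,273.5),.05),("w2t",(272.3,252.7),.03),("w2r",(275.7,277),.03),("w3r",(312.5,252.7),.03),("w3t",(318,277.3),.03),("g3",(355.5,269.7),.026),("g2",(391.7,184.3),.036)]: P[n]=px(K,E,uv,z);print(n,P[n][:2])
for a in("w2","w3"):
    d=P[a+"r"]-P[a+"t"];print(a,(P[a+"r"]+P[a+"t"])/2,np.linalg.norm(d),np.degrees(np.arctan2(d[1],d[0])))
go(*P["g3"][:2],.15,-90)
K,E=cam("wrist");im=ctrl.snapshot("wrist")
for n in P: 
    p=proj(K,E,P[n])[0];print(n,p)
    if 0<p[0]<640 and 0<p[1]<480: cv2.circle(im,tuple(int(v) for v in p),4,(255,0,255),1)
cv2.imwrite("pics/w1.png",im[:,:,::-1])
```

```text
b1 [0.6301 0.1404]
b2 [ 0.6261 -0.1541]
b3 [ 0.4366 -0.2058]
b4 [0.444  0.2127]
w2t [0.4907 0.0946]
w2r [0.4411 0.086 ]
w3r [0.492  0.0124]
w3t [0.4419 0.0004]
g3 [ 0.459  -0.0757]
g2 [ 0.638  -0.1504]
w2 [0.4659 0.0903 0.03  ] 0.05034249507306394 -170.11330319182767
w3 [0.4669 0.0064 0.03  ] 0.05152117322806227 13.498331918527837
tool shift mm [-0.5  1.9 18. ] roll 0.14268602684892073 tcp [ 0.4609 -0.0761  0.168 ] yaw -89.86 j6 -14.7 t 2.6
b1 [ 98.1871 509.4938]
b2 [ 39.6805 115.2624]
b3 [358.8621  20.6932]
b4 [335.0796 579.8629]
w2t [277.7827 441.6523]
w2r [339.9033 432.5889]
w3r [273.7504 349.181 ]
w3t [340.8581 334.7188]
g3 [318.1947 233.8043]
g2 [ 36.4001 122.2996]
```

View pics/w1.png

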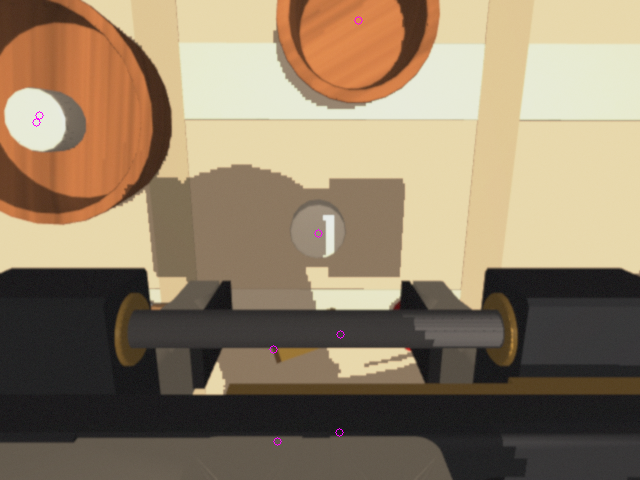

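The wrist picture shows the goat's cheese at (318,230), within about 2 mm of the projected position. I'll grasp it.

Emit:
apply_moves --targets '[{"travel": [0,2,40],"roll": 0,"jaw": 70},{"travel": [0,0,40],"roll": 0,"jaw": 70},{"travel": [0,0,40],"roll": 0,"jaw": 70},{"travel": [0,0,18],"roll": 0,"jaw": 70},{"travel": [0,0,0],"roll": 0,"jaw": 34},{"travel": [0,0,0],"roll": 0,"jaw": 34},{"travel": [0,0,0],"roll": 0,"jaw": 34},{"travel": [0,0,0],"roll": 0,"jaw": 34},{"travel": [0,0,0],"roll": 0,"jaw": 34},{"travel": [0,0,0],"roll": 0,"jaw": 34}]'

```text
clock: 3.65
tool_pos: [0.4599, -0.077, 0.0318]
orientation: [-179.9, 0.0, -90.0]
force: [-1.4, -0.7, 7.9]
opening: 0.0391
gripper_force: 30.0
```

Emit:
apply_moves --targets '[{"travel": [0,0,-20],"roll": 0,"jaw": 34},{"travel": [0,0,-40],"roll": 0,"jaw": 34},{"travel": [0,0,-40],"roll": 0,"jaw": 34},{"travel": [0,0,-30],"roll": 0,"jaw": 34},{"travel": [0,0,0],"roll": 0,"jaw": 34}]'

```text
clock: 4.15
tool_pos: [0.4616, -0.0767, 0.1654]
orientation: [-179.5, 0.1, -89.9]
force: [1.0, -0.5, -0.5]
opening: 0.0395
gripper_force: 30.0
```

Emit:
apply_moves --targets '[{"travel": [40,-1,0],"roll": 0,"jaw": 34},{"travel": [40,-1,0],"roll": 0,"jaw": 34},{"travel": [40,-1,0],"roll": 0,"jaw": 34},{"travel": [40,-1,0],"roll": 0,"jaw": 34},{"travel": [40,-1,0],"roll": 0,"jaw": 34},{"travel": [40,-1,0],"roll": 0,"jaw": 34},{"travel": [40,-1,0],"roll": 0,"jaw": 34},{"travel": [42,-2,0],"roll": 0,"jaw": 34},{"travel": [0,0,0],"roll": 0,"jaw": 34},{"travel": [0,0,0],"roll": 0,"jaw": 34}]'

```text
clock: 5.15
tool_pos: [0.4672, -0.3997, 0.1594]
orientation: [179.9, 0.1, -90.1]
force: [0.1, 0.1, -0.8]
opening: 0.039
gripper_force: 30.0
```

Emit:
apply_moves --targets '[{"travel": [0,0,40],"roll": 0,"jaw": 34},{"travel": [0,0,40],"roll": 0,"jaw": 34},{"travel": [0,0,30],"roll": 0,"jaw": 34},{"travel": [0,0,12],"roll": 0,"jaw": 34},{"travel": [0,0,0],"roll": 0,"jaw": 34},{"travel": [0,0,0],"roll": 0,"jaw": 34}]'

```text
clock: 5.75
tool_pos: [0.4689, -0.3989, 0.0396]
orientation: [-179.9, -0.0, -89.9]
force: [0.8, 0.1, 0.4]
opening: 0.0391
gripper_force: 30.0
```

Emit:
apply_moves --targets '[{"travel": [0,0,0],"roll": 0,"jaw": 60},{"travel": [0,0,0],"roll": 0,"jaw": 60},{"travel": [0,0,0],"roll": 0,"jaw": 60},{"travel": [0,0,0],"roll": 0,"jaw": 60},{"travel": [0,0,-40],"roll": 0,"jaw": 60},{"travel": [0,0,-40],"roll": 0,"jaw": 60},{"travel": [0,0,-40],"roll": 0,"jaw": 60}]'

```text
clock: 6.45
tool_pos: [0.4677, -0.399, 0.1599]
orientation: [180.0, 0.0, -90.0]
force: [1.3, -0.6, 0.1]
opening: 0.0598
gripper_force: 0.0
```

Emit:
apply_moves --targets '[{"travel": [-36,-24,0],"roll": 0,"jaw": 60},{"travel": [-36,-24,0],"roll": 0,"jaw": 60},{"travel": [-36,-24,0],"roll": 0,"jaw": 60},{"travel": [-36,-24,0],"roll": 0,"jaw": 60},{"travel": [-36,-24,0],"roll": 0,"jaw": 60},{"travel": [-36,-24,0],"roll": 0,"jaw": 60},{"travel": [-33,-25,0],"roll": 0,"jaw": 60},{"travel": [0,0,0],"roll": 0,"jaw": 60},{"travel": [0,0,0],"roll": 0,"jaw": 60}]'

```text
clock: 7.35
tool_pos: [0.6373, -0.1491, 0.1582]
orientation: [180.0, 0.0, -89.9]
force: [-0.6, -0.5, -0.9]
opening: 0.0603
gripper_force: 0.0
```

Run:
```python
from h import *
go(.638,-.1504,.15,-90)
K,E=cam("wrist");im=ctrl.snapshot("wrist")
p=proj(K,E,[.638,-.1504,.036])[0];print(p)
cv2.circle(im,tuple(int(v) for v in p),4,(255,0,255),1)
a=im[:,:,::-1]; b=ctrl.snapshot("top")[:,:,::-1]
cv2.imwrite("pics/c1.png",np.vstack([cv2.resize(a,(400,300)),b[110:410,190:590]]))
```

```text
tool shift mm [ 1.3 -0.7  8.2] roll 0.09554840587932745 tcp [ 0.6373 -0.1491  0.1582] yaw -89.9 j6 -3.8 t 7.35
[314.446  238.1947]
```

View pics/c1.png

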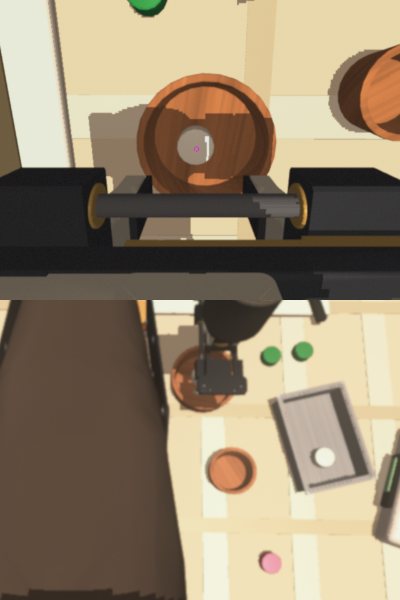

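Goat_2 sits at (312,232) in the wrist picture. It is off-centre towards +x in its bowl, so I'll turn the fingers to close perpendicular to that offset and open them less.

Emit:
apply_moves --targets '[{"travel": [0,0,0],"roll": 8.2,"jaw": 50},{"travel": [0,0,0],"roll": 8.2,"jaw": 50},{"travel": [0,0,0],"roll": 8.2,"jaw": 50},{"travel": [0,0,0],"roll": 8.2,"jaw": 50},{"travel": [0,0,0],"roll": 8.2,"jaw": 50},{"travel": [0,0,0],"roll": 8.2,"jaw": 50},{"travel": [0,0,0],"roll": 8.2,"jaw": 50},{"travel": [0,0,0],"roll": 8.2,"jaw": 50},{"travel": [0,0,0],"roll": 7.4,"jaw": 50},{"travel": [0,0,0],"roll": 0,"jaw": 50}]'

```text
clock: 8.45
tool_pos: [0.6364, -0.1514, 0.1588]
orientation: [180.0, 0.0, -163.2]
force: [-0.3, -0.1, -0.5]
opening: 0.0501
gripper_force: 0.0
```

Run:
```python
from h import *
im=ctrl.snapshot("wrist");K,E=cam("wrist")
g=cv2.GaussianBlur(im,(5,5),0);h=cv2.cvtColor(g,cv2.COLOR_RGB2HSV)
print("proj",proj(K,E,[.638,-.151,.036]))
c=im[60:300,160:480];cv2.imwrite("pics/c2.png",cv2.resize(c[:,:,::-1],None,fx=2,fy=2))
go(.638,-.151,.038,-163)
```

```text
proj [[314.2911 242.8535]]
tool shift mm [ -1.5  -0.2 120.8] roll 0.06548923937737072 tcp [ 0.6365 -0.1512  0.1588] yaw -162.93 j6 -76.6 t 8.5
```

View pics/c2.png

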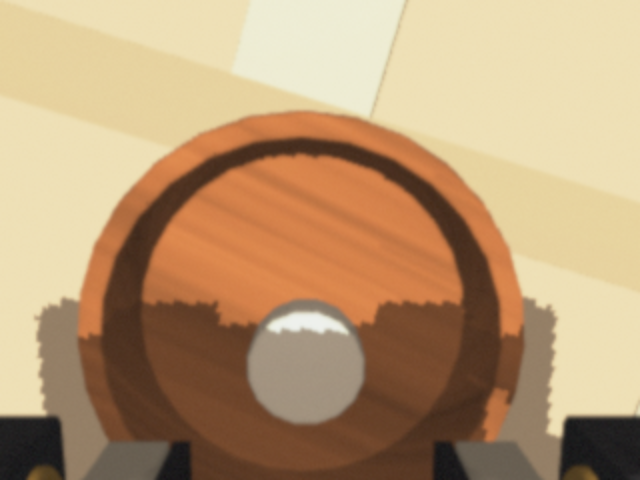

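The goat's cheese is centred at (313,243), as projected. I'll descend and grip.

Emit:
apply_moves --targets '[{"travel": [-1.5,0,40],"roll": 0,"jaw": 50},{"travel": [0,0,40],"roll": 0,"jaw": 50},{"travel": [0,0,30],"roll": 0,"jaw": 50},{"travel": [0,0,11],"roll": 0,"jaw": 50},{"travel": [0,0,0],"roll": 0,"jaw": 34},{"travel": [0,0,0],"roll": 0,"jaw": 34},{"travel": [0,0,0],"roll": 0,"jaw": 34},{"travel": [0,0,0],"roll": 0,"jaw": 34}]'

```text
clock: 9.3
tool_pos: [0.6395, -0.1496, 0.0393]
orientation: [-180.0, 0.1, -163.0]
force: [-0.5, -0.1, -0.6]
opening: 0.0393
gripper_force: 30.0
```

Emit:
apply_moves --targets '[{"travel": [0,0,-20],"roll": 0,"jaw": 34},{"travel": [0,0,-40],"roll": 0,"jaw": 34},{"travel": [0,0,-40],"roll": 0,"jaw": 34},{"travel": [0,0,-22],"roll": 0,"jaw": 34},{"travel": [0,0,0],"roll": 0,"jaw": 34}]'

```text
clock: 9.8
tool_pos: [0.641, -0.1498, 0.1653]
orientation: [-179.8, 0.5, -162.9]
force: [0.0, 0.2, -0.0]
opening: 0.0392
gripper_force: 30.0
```

```bash
python3 -c "
from h import *
go(.547,-.373,.16,-163)"
```

```text
tool shift mm [ 155.3 -185.8    4.5] roll 0.05219007445529655 tcp [ 0.641  -0.1498  0.1653] yaw -162.95 j6 -76.8 t 9.8
```

Emit:
apply_moves --targets '[{"travel": [26,-31,0],"roll": 0,"jaw": 34},{"travel": [26,-31,0],"roll": 0,"jaw": 34},{"travel": [26,-31,0],"roll": 0,"jaw": 34},{"travel": [26,-31,0],"roll": 0,"jaw": 34},{"travel": [26,-31,0],"roll": 0,"jaw": 34},{"travel": [26,-31,0],"roll": 0,"jaw": 34},{"travel": [0,0,0],"roll": 0,"jaw": 34},{"travel": [0,0,0],"roll": 0,"jaw": 34}]'

```text
clock: 10.6
tool_pos: [0.5428, -0.374, 0.1593]
orientation: [180.0, -0.0, -163.1]
force: [1.0, -0.0, -0.4]
opening: 0.0392
gripper_force: 30.0
```

Emit:
apply_moves --targets '[{"travel": [0,0,40],"roll": 0,"jaw": 34},{"travel": [0,0,40],"roll": 0,"jaw": 34},{"travel": [0,0,30],"roll": 0,"jaw": 34},{"travel": [0,0,11],"roll": 0,"jaw": 34},{"travel": [0,0,0],"roll": 0,"jaw": 34},{"travel": [0,0,0],"roll": 0,"jaw": 34}]'

```text
clock: 11.2
tool_pos: [0.5449, -0.3731, 0.0399]
orientation: [-179.9, 0.1, -162.9]
force: [0.2, -0.6, -0.3]
opening: 0.0394
gripper_force: 30.0
```

Emit:
apply_moves --targets '[{"travel": [0,0,3],"roll": 0,"jaw": 34},{"travel": [0,0,0],"roll": 0,"jaw": 54},{"travel": [0,0,0],"roll": 0,"jaw": 54},{"travel": [0,0,0],"roll": 0,"jaw": 54},{"travel": [0,0,0],"roll": 0,"jaw": 54},{"travel": [0,0,-40],"roll": 0,"jaw": 54},{"travel": [0,0,-40],"roll": 0,"jaw": 54},{"travel": [0,0,-43],"roll": 0,"jaw": 54}]'

```text
clock: 12.0
tool_pos: [0.5432, -0.373, 0.1594]
orientation: [180.0, -0.1, -163.0]
force: [1.3, -0.0, 1.1]
opening: 0.0537
gripper_force: 0.0
```

Emit:
apply_moves --targets '[{"travel": [-4,43,0],"roll": 0,"jaw": 54},{"travel": [-4,43,0],"roll": 0,"jaw": 54},{"travel": [-4,43,0],"roll": 0,"jaw": 54},{"travel": [-4,43,0],"roll": 0,"jaw": 54},{"travel": [-4,43,0],"roll": 0,"jaw": 54},{"travel": [-4,43,0],"roll": 0,"jaw": 54},{"travel": [-4,43,0],"roll": 0,"jaw": 54},{"travel": [-4,43,0],"roll": 0,"jaw": 54},{"travel": [-4,41,0],"roll": 3.5,"jaw": 54},{"travel": [0,0,0],"roll": 0,"jaw": 54}]'

```text
clock: 13.0
tool_pos: [0.4651, 0.0091, 0.1592]
orientation: [180.0, 0.1, -166.4]
force: [0.9, 0.6, 0.6]
opening: 0.054
gripper_force: 0.0
```

Run:
```python
from h import *
go(.467,.0064,.03,-166.5)
K,E=cam("wrist");im=ctrl.snapshot("wrist")
for P in([.492,.0124,.03],[.4419,.0004,.03]):
    p=proj(K,E,P)[0];print(p);cv2.circle(im,tuple(int(v) for v in p),3,(255,0,255),1)
cv2.imwrite("pics/w3.png",im[:,:,::-1])
```

```text
tool shift mm [ -1.   -3.1 129.2] roll 0.11951928712022664 tcp [0.4651 0.0091 0.1592] yaw -166.38 j6 -101.8 t 13.0
[310.0355 275.6826]
[309.9598 201.7518]
```

View pics/w3.png

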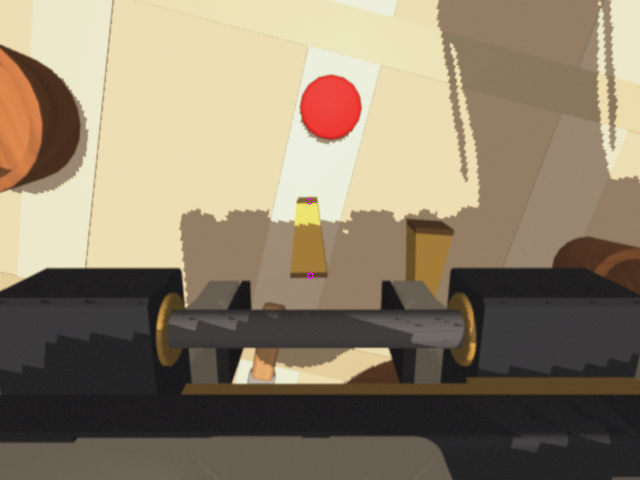

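The wedge's tip (308,199) and rind (309,274) match the projection. I'll grip it.

Emit:
apply_moves --targets '[{"travel": [-1,-3,40],"roll": 0,"jaw": 54},{"travel": [0,0,40],"roll": 0,"jaw": 54},{"travel": [0,0,35],"roll": 0,"jaw": 54},{"travel": [0,0,14],"roll": 0,"jaw": 54},{"travel": [0,0,0],"roll": 0,"jaw": 10},{"travel": [0,0,0],"roll": 0,"jaw": 10},{"travel": [0,0,0],"roll": 0,"jaw": 10},{"travel": [0,0,0],"roll": 0,"jaw": 10},{"travel": [0,0,0],"roll": 0,"jaw": 10},{"travel": [0,0,0],"roll": 0,"jaw": 10}]'

```text
clock: 14.05
tool_pos: [0.4679, 0.0031, 0.0305]
orientation: [180.0, 0.1, -166.5]
force: [-0.8, -1.0, 7.8]
opening: 0.0212
gripper_force: 29.9
```

Emit:
apply_moves --targets '[{"travel": [0,0,-20],"roll": 0,"jaw": 10},{"travel": [0,0,-40],"roll": 0,"jaw": 10},{"travel": [0,0,-40],"roll": 0,"jaw": 10},{"travel": [0,0,-30],"roll": 0,"jaw": 10},{"travel": [0,0,0],"roll": 0,"jaw": 10}]'

```text
clock: 14.55
tool_pos: [0.4696, 0.0037, 0.1641]
orientation: [180.0, 0.5, -166.4]
force: [0.5, 0.5, -0.7]
opening: 0.0209
gripper_force: 29.8
```

```bash
python3 -c "
from h import *
K,E=cam('top')
for c in [(88,207),(157,200),(163,297),(89,303)]: print(px(K,E,c,.055)[:2])
go(.53,.386,.16,-180)"
```

```text
[0.5751 0.471 ]
[0.5918 0.3311]
[0.396  0.3027]
[0.3819 0.4468]
tool shift mm [-148.2  357.5    5.6] roll 13.550686427409971 tcp [0.4696 0.0037 0.1641] yaw -166.45 j6 -101.1 t 14.55
```

Emit:
apply_moves --targets '[{"travel": [0,0,0],"roll": -8.4,"jaw": 10},{"travel": [0,0,0],"roll": -8.4,"jaw": 10},{"travel": [0,0,0],"roll": -8.4,"jaw": 10},{"travel": [0,0,0],"roll": -8.4,"jaw": 10},{"travel": [0,0,0],"roll": -8.4,"jaw": 10},{"travel": [0,0,0],"roll": -8.4,"jaw": 10},{"travel": [0,0,0],"roll": -8.4,"jaw": 10},{"travel": [0,0,0],"roll": -8.4,"jaw": 10},{"travel": [0,0,0],"roll": -8.4,"jaw": 10},{"travel": [0,0,0],"roll": -8.4,"jaw": 10}]'

```text
clock: 15.55
tool_pos: [0.4667, 0.0029, 0.1589]
orientation: [180.0, 0.0, -82.2]
force: [0.4, -0.2, -0.7]
opening: 0.0207
gripper_force: 29.8
```

Emit:
apply_moves --targets '[{"travel": [-42,-12.3,0],"roll": 0,"jaw": 10},{"travel": [-42,-12.3,0],"roll": 0,"jaw": 10},{"travel": [-42,-12.3,0],"roll": 0,"jaw": 10},{"travel": [-42,-12.3,0],"roll": 0,"jaw": 10},{"travel": [-42,-12.3,0],"roll": 0,"jaw": 10},{"travel": [-42,-12.3,0],"roll": 0,"jaw": 10},{"travel": [-42,-12.3,0],"roll": 0,"jaw": 10},{"travel": [-42,-12.3,0],"roll": 0,"jaw": 10},{"travel": [-42,-12.3,0],"roll": 0,"jaw": 10},{"travel": [0,0,0],"roll": 0,"jaw": 10}]'

```text
clock: 16.55
tool_pos: [0.5278, 0.3966, 0.1578]
orientation: [180.0, -0.0, -82.3]
force: [-0.7, -0.5, -0.4]
opening: 0.0208
gripper_force: 29.8
```

```bash
python3 -c "
from h import *
go(.53,.394,.04,-82.4)
print(ctrl.get_obs()['opening'])
cv2.imwrite('pics/w4.png',cv2.resize(ctrl.snapshot('wrist'),(480,360))[:,:,::-1])"
```

```text
tool shift mm [  2.9  -1.8 117.8] roll 0.08127838303178692 tcp [0.5278 0.3966 0.1578] yaw -82.32 j6 -46.1 t 16.55
0.02080171830044529
```

View pics/w4.png

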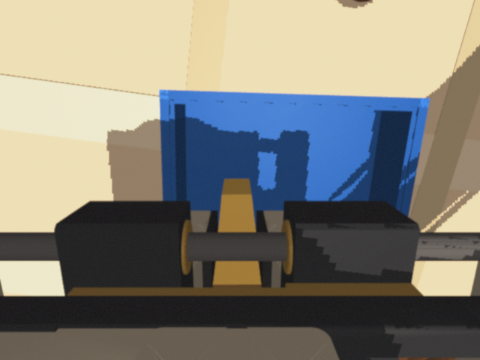

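The picture shows the wedge held over the far end of the tub. I'll lower and release it, then go on to wedge_2.

Emit:
apply_moves --targets '[{"travel": [0,-2,40],"roll": 0,"jaw": 10},{"travel": [0,0,40],"roll": 0,"jaw": 10},{"travel": [0,0,30],"roll": 0,"jaw": 10},{"travel": [0,0,11],"roll": 0,"jaw": 10},{"travel": [0,0,0],"roll": 0,"jaw": 10},{"travel": [0,0,0],"roll": 0,"jaw": 32},{"travel": [0,0,0],"roll": 0,"jaw": 32},{"travel": [0,0,-40],"roll": 0,"jaw": 32},{"travel": [0,0,-40],"roll": 0,"jaw": 32},{"travel": [0,0,-42],"roll": 0,"jaw": 54}]'

```text
clock: 17.6
tool_pos: [0.5297, 0.3924, 0.1632]
orientation: [-179.9, 0.0, -82.5]
force: [0.7, 2.9, 0.1]
opening: 0.0359
gripper_force: 0.0
```

Emit:
apply_moves --targets '[{"travel": [42,14.8,0],"roll": 0,"jaw": 54},{"travel": [42,14.8,0],"roll": 0,"jaw": 54},{"travel": [42,14.8,0],"roll": 0,"jaw": 54},{"travel": [42,14.8,0],"roll": 0,"jaw": 54},{"travel": [42,14.8,0],"roll": 0,"jaw": 54},{"travel": [42,14.8,0],"roll": 0,"jaw": 54},{"travel": [42,14.8,0],"roll": 0,"jaw": 54},{"travel": [0,0,0],"roll": 8.5,"jaw": 54},{"travel": [0,0,0],"roll": 8.5,"jaw": 54},{"travel": [0,0,0],"roll": 8.5,"jaw": 54}]'

```text
clock: 18.6
tool_pos: [0.4658, 0.0871, 0.1622]
orientation: [-179.9, 0.2, -108.4]
force: [-0.4, 0.2, -0.3]
opening: 0.054
gripper_force: 0.0
```

Emit:
apply_moves --targets '[{"travel": [0,0,0],"roll": 8.5,"jaw": 54},{"travel": [0,0,0],"roll": 8.5,"jaw": 54},{"travel": [0,0,0],"roll": 8.5,"jaw": 54},{"travel": [0,0,0],"roll": 8.5,"jaw": 54},{"travel": [0,0,0],"roll": 8.5,"jaw": 54},{"travel": [0,0,0],"roll": 8.5,"jaw": 54},{"travel": [0,0,0],"roll": 8.5,"jaw": 54},{"travel": [0,0,0],"roll": 2.7,"jaw": 54},{"travel": [0,0,0],"roll": 0,"jaw": 54}]'

```text
clock: 19.5
tool_pos: [0.4657, 0.0876, 0.1619]
orientation: [179.9, 0.1, -170.2]
force: [-0.3, 0.2, 0.4]
opening: 0.054
gripper_force: 0.0
```

```bash
python3 -c "
from h import *
go(.466,.0895,.03,-170.1)
K,E=cam('wrist');im=ctrl.snapshot('wrist')
for P in([.4907,.0946,.03],[.4411,.086,.03]):
    p=proj(K,E,P)[0];print(p);cv2.circle(im,tuple(int(v) for v in p),3,(255,0,255),1)
cv2.imwrite('pics/w5.png',cv2.resize(im[100:340,160:480],(480,360))[:,:,::-1])"
```

```text
tool shift mm [ -0.3   1.7 131.9] roll -0.13341374166964215 tcp [0.4657 0.0876 0.1619] yaw -170.23 j6 -114.8 t 19.5
[318.3356 272.8448]
[318.3665 201.1763]
```

View pics/w5.png

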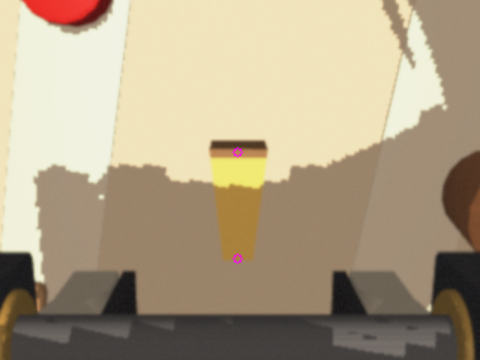

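Wedge_2 is aligned. Its rind is at (237,152) and its tip at (237,258) in the crop, both on the projected marks.

Emit:
apply_moves --targets '[{"travel": [0,1.7,40],"roll": 0,"jaw": 54},{"travel": [0,0,40],"roll": 0,"jaw": 54},{"travel": [0,0,38],"roll": 0,"jaw": 54},{"travel": [0,0,14],"roll": 0,"jaw": 54},{"travel": [0,0,0],"roll": 0,"jaw": 10},{"travel": [0,0,0],"roll": 0,"jaw": 10},{"travel": [0,0,0],"roll": 0,"jaw": 10},{"travel": [0,0,0],"roll": 0,"jaw": 10},{"travel": [0,0,0],"roll": 0,"jaw": 10},{"travel": [0,0,0],"roll": 0,"jaw": 10}]'

```text
clock: 20.55
tool_pos: [0.4656, 0.0895, 0.0296]
orientation: [180.0, 0.1, -170.2]
force: [-0.8, 0.8, 8.0]
opening: 0.0215
gripper_force: 29.7
```

Emit:
apply_moves --targets '[{"travel": [0,0,-20],"roll": 0,"jaw": 10},{"travel": [0,0,-40],"roll": 0,"jaw": 10},{"travel": [0,0,-40],"roll": 0,"jaw": 10},{"travel": [0,0,-30],"roll": 0,"jaw": 10},{"travel": [0,0,0],"roll": -8,"jaw": 10},{"travel": [0,0,0],"roll": -8.5,"jaw": 10},{"travel": [0,0,0],"roll": -8.5,"jaw": 10},{"travel": [0,0,0],"roll": -8.5,"jaw": 10},{"travel": [0,0,0],"roll": -8.5,"jaw": 10},{"travel": [0,0,0],"roll": -8.5,"jaw": 10}]'

```text
clock: 21.55
tool_pos: [0.4649, 0.089, 0.1589]
orientation: [-180.0, 0.0, -119.4]
force: [-0.2, -0.2, -0.1]
opening: 0.0214
gripper_force: 29.8
```

Emit:
apply_moves --targets '[{"travel": [0,0,0],"roll": -8.5,"jaw": 10},{"travel": [0,0,0],"roll": -8.5,"jaw": 10},{"travel": [0,0,0],"roll": -8.5,"jaw": 10},{"travel": [0,0,0],"roll": -8.5,"jaw": 10},{"travel": [0,0,0],"roll": -3.7,"jaw": 10}]'

```text
clock: 22.05
tool_pos: [0.4649, 0.089, 0.1589]
orientation: [-180.0, 0.0, -81.7]
force: [0.5, 0.2, -0.9]
opening: 0.0214
gripper_force: 29.8
```

Emit:
apply_moves --targets '[{"travel": [-42,-2,0],"roll": 0,"jaw": 10},{"travel": [-42,-2,0],"roll": 0,"jaw": 10},{"travel": [-42,-2,0],"roll": 0,"jaw": 10},{"travel": [-42,-2,0],"roll": 0,"jaw": 10},{"travel": [-42,-2,0],"roll": 0,"jaw": 10},{"travel": [-42,-2,0],"roll": 0,"jaw": 10},{"travel": [-42,-2,0],"roll": 0,"jaw": 10},{"travel": [0,0,0],"roll": 0,"jaw": 10},{"travel": [0,0,0],"roll": 0,"jaw": 10}]'

```text
clock: 22.95
tool_pos: [0.4374, 0.3827, 0.1583]
orientation: [180.0, -0.0, -81.9]
force: [1.2, -0.5, -0.4]
opening: 0.0211
gripper_force: 29.8
```

Emit:
apply_moves --targets '[{"travel": [0,-5,40],"roll": 0,"jaw": 10},{"travel": [0,0,40],"roll": 0,"jaw": 10},{"travel": [0,0,30],"roll": 0,"jaw": 10},{"travel": [0,0,11],"roll": 0,"jaw": 10},{"travel": [0,0,0],"roll": 0,"jaw": 10},{"travel": [0,0,0],"roll": 0,"jaw": 32},{"travel": [0,0,0],"roll": 0,"jaw": 32},{"travel": [0,0,-40],"roll": 0,"jaw": 32},{"travel": [0,0,-40],"roll": 0,"jaw": 32},{"travel": [0,0,-40],"roll": 0,"jaw": 32}]'

```text
clock: 23.95
tool_pos: [0.4431, 0.383, 0.1607]
orientation: [-179.9, 0.1, -82.0]
force: [0.6, 1.4, -0.3]
opening: 0.032
gripper_force: 0.0
```

```bash
python3 -c "
from h import *
b=ctrl.snapshot('top')[:,:,::-1]
c=cv2.resize(b[130:330,70:590],(780,300),interpolation=cv2.INTER_CUBIC)
s=cv2.resize(ctrl.snapshot('scene')[:,:,::-1],(400,300))
cv2.imwrite('pics/c6.png',np.vstack([c,np.hstack([s,np.zeros((300,380,3),np.uint8)])]))"
```

```text
(no output)
```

View pics/c6.png

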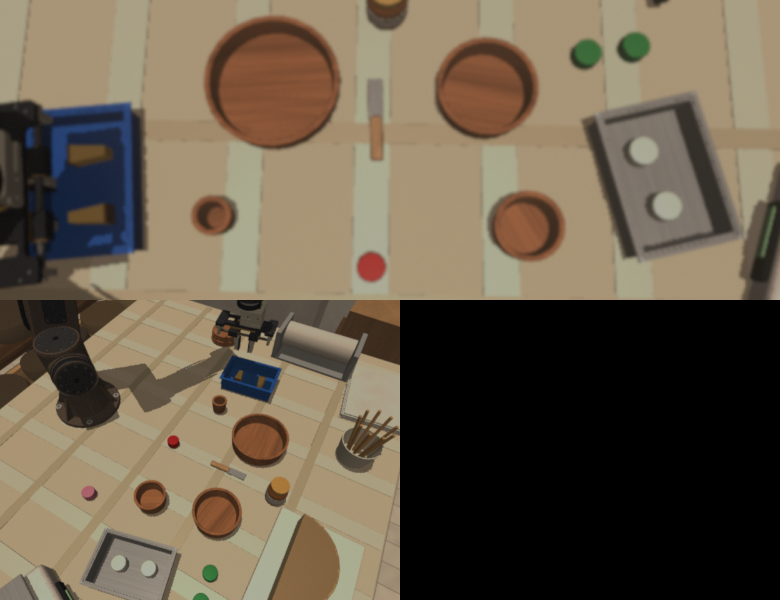

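All four cheeses are in their containers and the bowls have not moved (bowl_2 rim centre at crop (487,87), bowl_1 at (272,81)). Next I'll carry bowl_2 by its near wall.

Emit:
apply_moves --targets '[{"travel": [0,0,-10],"roll": 8,"jaw": 40},{"travel": [45,-10,0],"roll": 0,"jaw": 40},{"travel": [45,-10,0],"roll": 0,"jaw": 40},{"travel": [45,-10,0],"roll": 0,"jaw": 40},{"travel": [45,-10,0],"roll": 0,"jaw": 40},{"travel": [45,-10,0],"roll": 0,"jaw": 40},{"travel": [45,-10,0],"roll": 0,"jaw": 40},{"travel": [45,-10,0],"roll": 0,"jaw": 40},{"travel": [45,-10,0],"roll": 0,"jaw": 40},{"travel": [45,-10,0],"roll": 0,"jaw": 40}]'

```text
clock: 25.05
tool_pos: [0.5336, -0.0239, 0.1694]
orientation: [-179.8, 0.1, -90.0]
force: [0.9, 0.2, -0.2]
opening: 0.0403
gripper_force: 0.0
```

Emit:
apply_moves --targets '[{"travel": [44,-9,0],"roll": 0,"jaw": 40},{"travel": [44,-9,0],"roll": 0,"jaw": 40},{"travel": [44,-9,0],"roll": 0,"jaw": 40},{"travel": [0,0,0],"roll": 0,"jaw": 40},{"travel": [0,0,0],"roll": 0,"jaw": 40}]'

```text
clock: 25.55
tool_pos: [0.56, -0.1554, 0.1685]
orientation: [-179.9, 0.0, -90.2]
force: [0.1, -0.5, -0.6]
opening: 0.04
gripper_force: 0.0
```

```bash
cat >> h.py <<'E'
def bowlmask(im):  # rgb
    h=cv2.cvtColor(cv2.GaussianBlur(im,(3,3),0),cv2.COLOR_RGB2HSV)
    return cv2.morphologyEx(((h[...,0]<14)&(h[...,1]>115)&(h[...,2]>60)).astype(np.uint8),cv2.MORPH_OPEN,np.ones((3,3)))
def blobs(im):
    n,l,s,c=cv2.connectedComponentsWithStats(bowlmask(im))
    return [(s[i,:4].tolist(),int(s[i,4])) for i in range(1,n) if s[i,4]>150]
E
python3 - <<'E'
from h import *
print("0",*blobs(cv2.imread("pics/top0.png")[:,:,::-1]),sep="\n")
print("now",*blobs(ctrl.snapshot("top")),sep="\n")
go(.5605,-.154,.057,-90)
K,E=cam("wrist");im=ctrl.snapshot("wrist")
t=np.linspace(0,2*np.pi,60)
for b,r in(((.6261,-.1541),.07),((.4366,-.2058),.047)):
    for p in proj(K,E,np.c_[b[0]+r*np.cos(t),b[1]+r*np.sin(t),0*t+.05]): cv2.circle(im,tuple(int(v) for v in p),1,(255,0,255),-1)
cv2.imwrite("pics/w7.png",im[:,:,::-1])
E
```

```text
0
([206, 141, 90, 87], 6105)
([362, 156, 66, 65], 3057)
([399, 258, 47, 46], 1694)
([198, 261, 27, 25], 527)
([309, 299, 18, 18], 264)
([0, 328, 47, 63], 2273)
now
([626, 153, 14, 25], 238)
([362, 159, 32, 61], 1477)
([205, 168, 11, 26], 168)
([399, 258, 47, 45], 1670)
([0, 328, 48, 63], 2525)
tool shift mm [ -0.4  -0.4 111.4] roll -0.07068501687699325 tcp [ 0.5599 -0.1544  0.1684] yaw -90.07 j6 -3.9 t 25.6
```

View pics/w7.png

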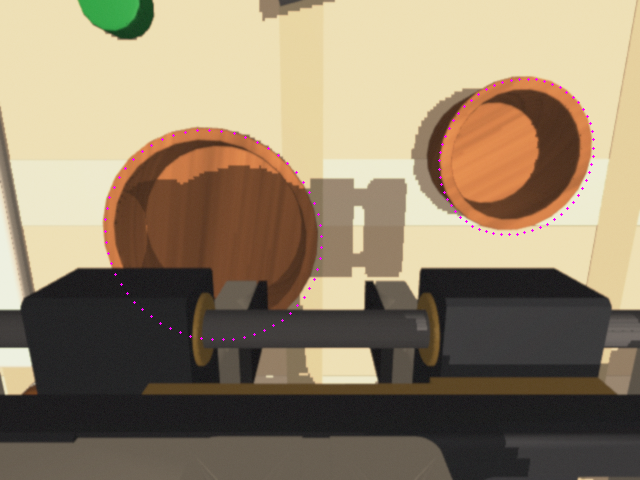

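The projected rims agree with the picture to about 2 mm, and the near wall at (318,235) lies between the fingers. I'll grip it there.

Emit:
apply_moves --targets '[{"travel": [0,-1,40],"roll": 0,"jaw": 40},{"travel": [0,0,40],"roll": 0,"jaw": 40},{"travel": [0,0,23],"roll": 0,"jaw": 40},{"travel": [0,0,8],"roll": 0,"jaw": 40},{"travel": [0,0,0],"roll": 0,"jaw": 2},{"travel": [0,0,0],"roll": 0,"jaw": 2},{"travel": [0,0,0],"roll": 0,"jaw": 2},{"travel": [0,0,0],"roll": 0,"jaw": 2},{"travel": [0,0,0],"roll": 0,"jaw": 2},{"travel": [0,0,0],"roll": 0,"jaw": 2}]'

```text
clock: 26.65
tool_pos: [0.5622, -0.1544, 0.058]
orientation: [-179.8, -0.0, -90.0]
force: [-0.0, -1.3, 6.4]
opening: 0.0088
gripper_force: 29.3
```

Emit:
apply_moves --targets '[{"travel": [0,0,-10],"roll": 0,"jaw": 2},{"travel": [0,0,-20],"roll": 0,"jaw": 2},{"travel": [0,0,-30],"roll": 0,"jaw": 2},{"travel": [0,0,-30],"roll": 0,"jaw": 2},{"travel": [0,0,-25],"roll": 0,"jaw": 2},{"travel": [0,0,0],"roll": 0,"jaw": 2},{"travel": [0,0,0],"roll": 0,"jaw": 2}]'

```text
clock: 27.35
tool_pos: [0.5603, -0.154, 0.1719]
orientation: [-180.0, 0.0, -90.0]
force: [0.0, -0.1, -2.7]
opening: 0.0079
gripper_force: 30.3
```

Run:
```python
from h import *
o=ctrl.get_obs();print(o["tool_pos"],o["opening"],o["gripper_force"],o["force"],o["moment"])
print(*blobs(ctrl.snapshot("top")),sep="\n")
go(.572,.140,.17,-90)
```

```text
[ 0.5603 -0.154   0.1719] 0.007882986873890234 30.266997450962663 [ 0.0083 -0.1188 -2.7221] [0.0082 0.3209 0.0201]
([625, 154, 15, 24], 245)
([362, 157, 31, 53], 1269)
([399, 258, 47, 45], 1668)
([0, 328, 48, 63], 2524)
tool shift mm [-294.   -12.     1.1] roll -0.02991725764816522 tcp [ 0.5598 -0.154   0.171 ] yaw -90.03 j6 -3.9 t 27.4
```

Emit:
apply_moves --targets '[{"travel": [-30,-1,0],"roll": 0,"jaw": 2},{"travel": [-37,-1,0],"roll": 0,"jaw": 2},{"travel": [-37,-2,0],"roll": 0,"jaw": 2},{"travel": [-37,-2,0],"roll": 0,"jaw": 2},{"travel": [-37,-2,0],"roll": 0,"jaw": 2},{"travel": [-37,-2,0],"roll": 0,"jaw": 2},{"travel": [-37,-1,0],"roll": 0,"jaw": 2},{"travel": [-30,-1,0],"roll": 0,"jaw": 2},{"travel": [-12,0,0],"roll": 0,"jaw": 2},{"travel": [0,0,0],"roll": 0,"jaw": 2}]'

```text
clock: 28.4
tool_pos: [0.5721, 0.141, 0.17]
orientation: [179.9, -0.1, -89.9]
force: [-0.5, 0.0, -2.5]
opening: 0.0079
gripper_force: 30.2
```

Run:
```python
from h import *
o=ctrl.get_obs();print(o["tool_pos"],o["opening"],o["gripper_force"],o["force"],o["moment"])
s=ctrl.snapshot("scene")[100:340,240:560,::-1]
w=ctrl.snapshot("wrist")[:,:,::-1]
cv2.imwrite("pics/c8.png",np.vstack([cv2.resize(s,(400,300)),cv2.resize(w,(400,300))]))
go(.572,.140,.17,-90)
```

```text
[0.5721 0.141  0.17  ] 0.007864706425907891 30.233512138947845 [-0.4708  0.0013 -2.4513] [-0.0837  0.2166 -0.0333]
tool shift mm [-0.7  0.1  0.5] roll 0.010040267011007131 tcp [0.5721 0.1393 0.1705] yaw -89.99 j6 -32.7 t 28.5
```

View pics/c8.png

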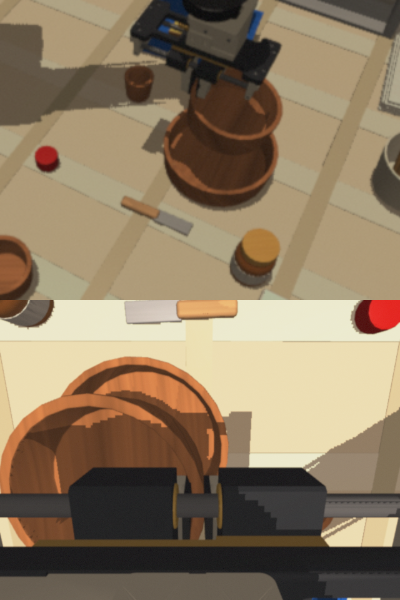

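Bowl_2 is held over bowl_1. I'll check bowl_1's visible rim numerically: −y edge at about (216,91), −x edge at about (365,~230).

Run:
```python
from h import *
K,E=cam("wrist")
print(proj(K,E,[[.63,.046,.05],[.536,.14,.05],[.5635,.0736,.05]]))
# predicted far rim of held bowl (+x, and -y edges), rim z=TCP-.007, level
T=ctrl.get_obs()["tool_pos"]
print(proj(K,E,[[T[0]+.066,T[1]-.07,T[2]-.007],[T[0]+.136,T[1],T[2]-.007]]))
```

```text
[[218.0063  89.39  ]
 [370.5374 242.0984]
 [329.3377 137.2581]]
[[120.7498 125.5225]
 [-40.5017 315.8761]]
```

Emit:
apply_moves --targets '[{"travel": [0,0,30],"roll": 0,"jaw": 2},{"travel": [0,0,25],"roll": 0,"jaw": 2},{"travel": [0,0,20],"roll": 0,"jaw": 2},{"travel": [0,0,10],"roll": 0,"jaw": 2},{"travel": [0,0,3],"roll": 0,"jaw": 2},{"travel": [0,0,0],"roll": 0,"jaw": 2},{"travel": [0,0,0],"roll": 0,"jaw": 2}]'

```text
clock: 29.2
tool_pos: [0.5736, 0.1399, 0.0846]
orientation: [-179.9, 0.0, -90.0]
force: [0.3, -0.7, -2.1]
opening: 0.0079
gripper_force: 30.2
```

Emit:
apply_moves --targets '[{"travel": [0,0,3],"roll": 0,"jaw": 2},{"travel": [0,0,0],"roll": 0,"jaw": 2},{"travel": [0,0,0],"roll": 0,"jaw": 2}]'

```text
clock: 29.5
tool_pos: [0.5731, 0.1399, 0.0809]
orientation: [-180.0, 0.0, -90.0]
force: [0.9, -0.2, -1.0]
opening: 0.0074
gripper_force: 30.2
```

Emit:
apply_moves --targets '[{"travel": [0,0,3],"roll": 0,"jaw": 2},{"travel": [0,0,0],"roll": 0,"jaw": 2},{"travel": [0,0,0],"roll": 0,"jaw": 2}]'

```text
clock: 29.8
tool_pos: [0.5732, 0.14, 0.0778]
orientation: [-180.0, 0.0, -90.0]
force: [-1.0, 0.4, 1.9]
opening: 0.0078
gripper_force: 30.3
```

Emit:
apply_moves --targets '[{"travel": [0,0,2],"roll": 0,"jaw": 2},{"travel": [0,0,2],"roll": 0,"jaw": 2},{"travel": [0,0,0],"roll": 0,"jaw": 2}]'

```text
clock: 30.1
tool_pos: [0.5727, 0.1398, 0.0734]
orientation: [180.0, -0.0, -90.0]
force: [-3.0, 0.1, 3.7]
opening: 0.0082
gripper_force: 30.8
```

Emit:
apply_moves --targets '[{"travel": [0,0,0],"roll": 0,"jaw": 14},{"travel": [0,0,0],"roll": 0,"jaw": 22},{"travel": [0,0,0],"roll": 0,"jaw": 26},{"travel": [0,0,0],"roll": 0,"jaw": 26},{"travel": [0,0,-20],"roll": 0,"jaw": 26},{"travel": [0,0,-40],"roll": 0,"jaw": 26},{"travel": [0,0,-40],"roll": 0,"jaw": 40}]'

```text
clock: 30.8
tool_pos: [0.5725, 0.1395, 0.1741]
orientation: [179.9, -0.1, -90.0]
force: [1.8, 1.4, 0.0]
opening: 0.0299
gripper_force: 0.0
```

Run:
```python
from h import *
print(*blobs(ctrl.snapshot("top")),sep="\n")
go(.4366-.0425,-.2058,.17,-90); go(.4366+.0425,-.2058,.17,-90)
```

```text
([251, 141, 45, 87], 2782)
([618, 161, 18, 22], 209)
([399, 258, 47, 46], 1670)
([198, 260, 27, 26], 445)
([309, 299, 18, 18], 263)
tool shift mm [346.3 182.5   9.7] roll 0.08250154756183292 tcp [0.576  0.1407 0.1821] yaw -89.92 j6 -32.7 t 30.85
tool shift mm [346.4  97.5  10.4] roll 0.08250154756183292 tcp [0.576  0.1407 0.1821] yaw -89.92 j6 -32.7 t 30.85
```

Emit:
apply_moves --targets '[{"travel": [43,12,0],"roll": 0,"jaw": 36},{"travel": [43,12,0],"roll": 0,"jaw": 36},{"travel": [43,12,0],"roll": 0,"jaw": 36},{"travel": [43,12,0],"roll": 0,"jaw": 36},{"travel": [43,12,0],"roll": 0,"jaw": 36},{"travel": [43,12,0],"roll": 0,"jaw": 36},{"travel": [43,12,0],"roll": 0,"jaw": 36},{"travel": [44,12,0],"roll": 0,"jaw": 36},{"travel": [0,0,0],"roll": 0,"jaw": 36},{"travel": [0,0,0],"roll": 0,"jaw": 36}]'

```text
clock: 31.85
tool_pos: [0.4764, -0.2063, 0.1734]
orientation: [-180.0, 0.0, -90.2]
force: [0.6, 0.4, -1.0]
opening: 0.0362
gripper_force: 0.0
```

Run:
```python
from h import *
go(.480,-.2055,.059,-90)
K,E=cam("wrist");w=ctrl.snapshot("wrist").copy();t=np.linspace(0,2*np.pi,60)
for p in proj(K,E,np.c_[.4366+.047*np.cos(t),-.2058+.047*np.sin(t),0*t+.05]): cv2.circle(w,tuple(int(v) for v in p),1,(255,0,255),-1)
T=ctrl.snapshot("top").copy();print(*blobs(T),sep="\n")
K,E=cam("top")
for c,r,z in(((.63,.1404),.094,.05),((.638,.140),.070,.06)):
  for p in proj(K,E,np.c_[c[0]+r*np.cos(t),c[1]+r*np.sin(t),0*t+z]): cv2.circle(T,tuple(int(round(v)) for v in p),0,(0,0,0),-1)
cv2.imwrite("pics/c9.png",np.vstack([cv2.resize(w,(400,300)),cv2.resize(T[130:250,190:350],(400,300),interpolation=cv2.INTER_CUBIC)])[:,:,::-1])
```

```text
tool shift mm [ -0.8  -3.5 114.4] roll -0.16892916729447904 tcp [ 0.4764 -0.2063  0.1734] yaw -90.17 j6 1.6 t 31.85
([207, 141, 48, 87], 2995)
([408, 258, 20, 45], 620)
([198, 261, 27, 25], 502)
([0, 328, 48, 63], 2527)
```

View pics/c9.png

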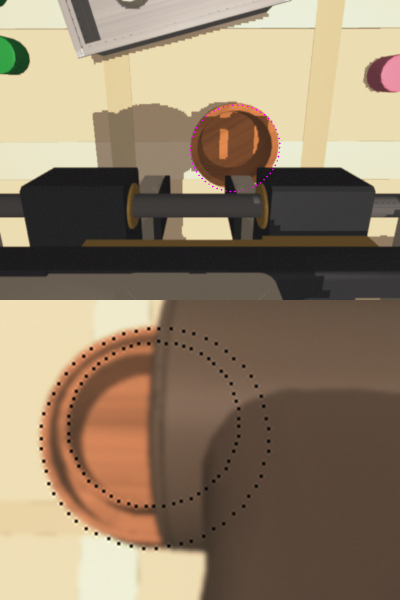

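The wrist picture shows bowl_3's +x wall at about (307,232), between the fingers. The top crop shows bowl_2 inside bowl_1, on the projected circle. I'll grip bowl_3.

Emit:
apply_moves --targets '[{"travel": [-1,-3.5,40],"roll": 0,"jaw": 36},{"travel": [0,0,40],"roll": 0,"jaw": 36},{"travel": [0,0,25],"roll": 0,"jaw": 36},{"travel": [0,0,9],"roll": 0,"jaw": 36},{"travel": [0,0,0],"roll": 0,"jaw": 2},{"travel": [0,0,0],"roll": 0,"jaw": 2},{"travel": [0,0,0],"roll": 0,"jaw": 2},{"travel": [0,0,0],"roll": 0,"jaw": 2},{"travel": [0,0,0],"roll": 0,"jaw": 2},{"travel": [0,0,0],"roll": 0,"jaw": 2}]'

```text
clock: 32.95
tool_pos: [0.4813, -0.2043, 0.0608]
orientation: [-179.9, -0.0, -90.0]
force: [-0.6, 1.7, 7.9]
opening: 0.0087
gripper_force: 27.9
```

Emit:
apply_moves --targets '[{"travel": [0,0,-10],"roll": 0,"jaw": 2},{"travel": [0,0,-20],"roll": 0,"jaw": 2},{"travel": [0,0,-30],"roll": 0,"jaw": 2},{"travel": [0,0,-30],"roll": 0,"jaw": 2},{"travel": [0,0,-30],"roll": 0,"jaw": 2},{"travel": [0,0,0],"roll": 0,"jaw": 2},{"travel": [0,0,0],"roll": 0,"jaw": 2}]'

```text
clock: 33.65
tool_pos: [0.4805, -0.2041, 0.1806]
orientation: [-179.9, 0.0, -90.0]
force: [-0.8, -0.1, -1.3]
opening: 0.0085
gripper_force: 28.7
```

```bash
cat >> h.py <<'E'
def rimfit(name,im,c0,r,z,rad=.02,hide=None):
    "best centre of a rim ring (outer radius r, wall 8 mm) by brightness: lit rim vs darker inside just below"
    K,E=cam(name);g=cv2.GaussianBlur(im,(3,3),0).astype(float)[...,0];t=np.linspace(0,2*np.pi,90,endpoint=False);best=[]
    def s(c,rr):
        p=proj(K,E,np.c_[c[0]+rr*np.cos(t),c[1]+rr*np.sin(t),0*t+z]).astype(np.float32)
        return cv2.remap(g,p[None,:,0],p[None,:,1],cv2.INTER_LINEAR)[0]
    for dx in np.arange(-rad,rad+1e-6,.002):
        for dy in np.arange(-rad,rad+1e-6,.002):
            c=(c0[0]+dx,c0[1]+dy);best.append((np.median(s(c,r-.004)-s(c,r-.012))+np.median(s(c,r-.004)-s(c,r+.004))*.5,*c))
    best.sort(reverse=True);return np.array(best[:4])
E
python3 - <<'E'
from h import *
im=ctrl.snapshot("top");print(*blobs(im),sep="\n")
print(rimfit("top",cv2.imread("pics/top0.png")[:,:,::-1],(.6261,-.1541),.07,.05))
print("b1",rimfit("top",im,(.630,.1404),.094,.05));print("b2",rimfit("top",im,(.638,.140),.07,.06))
o=ctrl.get_obs();print(o["opening"],o["force"],o["moment"])
go(.638-.008+.0425,.140,.18,-90)
E
```

```text
([207, 142, 49, 86], 2797)
([409, 253, 20, 41], 572)
([198, 261, 27, 25], 509)
([443, 266, 23, 17], 328)
([0, 328, 48, 63], 2527)
[[41.7529  0.6301 -0.1561]
 [40.0527  0.6321 -0.1561]
 [39.915   0.6301 -0.1581]
 [39.116   0.6301 -0.1541]]
b1 [[11.6177  0.616   0.1384]
 [11.4302  0.618   0.1404]
 [11.2598  0.618   0.1384]
 [10.0161  0.632   0.1544]]
b2 [[5.5754 0.636  0.15  ]
 [5.3525 0.63   0.15  ]
 [4.8726 0.634  0.152 ]
 [4.8311 0.636  0.148 ]]
0.0086368877598722 [-0.0942  0.9771 -2.0077] [-0.0099  0.086  -0.0597]
tool shift mm [-344.1 -192.5   -0.2] roll -0.029294935000535816 tcp [ 0.4799 -0.204   0.1796] yaw -90.03 j6 1.5 t 33.7
```

Emit:
apply_moves --targets '[{"travel": [-30,-17,0],"roll": 0,"jaw": 2},{"travel": [-40,-22.5,0],"roll": 0,"jaw": 2},{"travel": [-40,-22.5,0],"roll": 0,"jaw": 2},{"travel": [-40,-22.5,0],"roll": 0,"jaw": 2},{"travel": [-40,-22.5,0],"roll": 0,"jaw": 2},{"travel": [-40,-22.5,0],"roll": 0,"jaw": 2},{"travel": [-40,-22.5,0],"roll": 0,"jaw": 2},{"travel": [-40,-22.5,0],"roll": 0,"jaw": 2},{"travel": [-34,-18,0],"roll": 0,"jaw": 2},{"travel": [0,0,0],"roll": 0,"jaw": 2}]'

```text
clock: 34.7
tool_pos: [0.6739, 0.1437, 0.1766]
orientation: [179.9, -0.1, -89.8]
force: [-0.4, -0.3, -1.2]
opening: 0.0085
gripper_force: 29.2
```

Run:
```python
from h import *
im=ctrl.snapshot("wrist");cv2.imwrite("pics/w10raw.png",im[:,:,::-1])
K,E=cam("wrist");T=ctrl.get_obs()["tool_pos"];o=ctrl.get_obs();print(T,o["opening"],o["force"])
# search using only visible part: -y-side arc (angles around -90deg)
g=cv2.GaussianBlur(im,(3,3),0).astype(float)[...,0]
t=np.radians(np.arange(-150,-29,3))
def s(c,rr,z):
    p=proj(K,E,np.c_[c[0]+rr*np.cos(t),c[1]+rr*np.sin(t),0*t+z]).astype(np.float32)
    return cv2.remap(g,p[None,:,0],p[None,:,1],cv2.INTER_LINEAR)[0]
for n,c0,r,z in(("b1",(.63,.1404),.094,.05),("b2",(.638,.140),.07,.06)):
    L=[]
    for dx in np.arange(-.016,.017,.002):
        for dy in np.arange(-.016,.017,.002):
            c=(c0[0]+dx,c0[1]+dy);L.append((np.median(s(c,r-.004,z)-s(c,r-.012,z)),*c))
    L.sort(reverse=True);print(n,np.array(L[:4]))
    print(proj(K,E,[c0[0],c0[1]-r,z]))
```

```text
[0.6727 0.1418 0.1767] 0.008479118851284781 [-0.4708 -1.0174 -1.3403]
b1 [[125.4688   0.632    0.1384]
 [125.2012   0.628    0.1384]
 [124.8535   0.63     0.1364]
 [124.4775   0.634    0.1384]]
[[385.2499  87.1606]]
b2 [[99.1172  0.632   0.144 ]
 [92.6221  0.634   0.142 ]
 [91.1123  0.632   0.146 ]
 [89.082   0.634   0.144 ]]
[[372.9651 127.0123]]
```

The wrist image gives bowl_1 at (.632,.138) and bowl_2 at (.633,.143). I'll lower bowl_3.

Emit:
apply_moves --targets '[{"travel": [-2.5,3,25],"roll": 0,"jaw": 2},{"travel": [0,0,25],"roll": 0,"jaw": 2},{"travel": [0,0,20],"roll": 0,"jaw": 2},{"travel": [0,0,11],"roll": 0,"jaw": 2},{"travel": [0,0,0],"roll": 0,"jaw": 2},{"travel": [0,0,0],"roll": 0,"jaw": 2}]'

```text
clock: 35.35
tool_pos: [0.6701, 0.1419, 0.0989]
orientation: [-180.0, -0.0, -90.0]
force: [-0.0, -0.7, -0.2]
opening: 0.0091
gripper_force: 29.2
```

Emit:
apply_moves --targets '[{"travel": [0,0,3],"roll": 0,"jaw": 2},{"travel": [0,0,0],"roll": 0,"jaw": 2},{"travel": [0,0,0],"roll": 0,"jaw": 2}]'

```text
clock: 35.65
tool_pos: [0.6702, 0.1424, 0.0962]
orientation: [-179.9, 0.0, -90.0]
force: [-0.2, -0.6, -0.7]
opening: 0.0086
gripper_force: 29.2
```

Emit:
apply_moves --targets '[{"travel": [0,0,3],"roll": 0,"jaw": 2},{"travel": [0,0,0],"roll": 0,"jaw": 2},{"travel": [0,0,0],"roll": 0,"jaw": 2}]'

```text
clock: 35.95
tool_pos: [0.6698, 0.1423, 0.0925]
orientation: [180.0, -0.0, -90.0]
force: [0.4, 0.2, -0.6]
opening: 0.0087
gripper_force: 29.2
```

Emit:
apply_moves --targets '[{"travel": [0,0,2.5],"roll": 0,"jaw": 2},{"travel": [0,0,0],"roll": 0,"jaw": 2},{"travel": [0,0,0],"roll": 0,"jaw": 2}]'

```text
clock: 36.25
tool_pos: [0.6698, 0.1423, 0.0899]
orientation: [180.0, -0.0, -90.0]
force: [-0.9, -0.5, -1.1]
opening: 0.0084
gripper_force: 29.2
```

Emit:
apply_moves --targets '[{"travel": [0,0,2],"roll": 0,"jaw": 2},{"travel": [0,0,0],"roll": 0,"jaw": 2},{"travel": [0,0,0],"roll": 0,"jaw": 2}]'

```text
clock: 36.55
tool_pos: [0.6699, 0.1423, 0.088]
orientation: [180.0, -0.0, -90.0]
force: [-0.5, -0.6, 0.3]
opening: 0.0086
gripper_force: 29.2
```

Emit:
apply_moves --targets '[{"travel": [0,0,2],"roll": 0,"jaw": 2},{"travel": [0,0,0],"roll": 0,"jaw": 2},{"travel": [0,0,0],"roll": 0,"jaw": 2}]'

```text
clock: 36.85
tool_pos: [0.6699, 0.1423, 0.086]
orientation: [180.0, -0.0, -90.0]
force: [0.4, -0.1, -1.0]
opening: 0.0086
gripper_force: 29.2
```

Emit:
apply_moves --targets '[{"travel": [0,0,0],"roll": 0,"jaw": 14},{"travel": [0,0,0],"roll": 0,"jaw": 20},{"travel": [0,0,0],"roll": 0,"jaw": 22},{"travel": [0,0,0],"roll": 0,"jaw": 22},{"travel": [0,0,-20],"roll": 0,"jaw": 22},{"travel": [0,0,-40],"roll": 0,"jaw": 22},{"travel": [0,0,-24],"roll": 0,"jaw": 22}]'

```text
clock: 37.55
tool_pos: [0.6707, 0.1425, 0.1727]
orientation: [-179.9, 0.0, -90.0]
force: [0.7, -0.1, 0.6]
opening: 0.022
gripper_force: 0.0
```

Emit:
apply_moves --targets '[{"travel": [-12,34,0],"roll": 0,"jaw": 22},{"travel": [-12,34,0],"roll": 0,"jaw": 22},{"travel": [-12,34,0],"roll": 0,"jaw": 22},{"travel": [-12,34,0],"roll": 0,"jaw": 22},{"travel": [-12,34,0],"roll": 0,"jaw": 22},{"travel": [-10,33,0],"roll": 0,"jaw": 22},{"travel": [0,0,0],"roll": 0,"jaw": 22},{"travel": [0,0,0],"roll": 0,"jaw": 22}]'

```text
clock: 38.35
tool_pos: [0.4667, 0.2129, 0.1708]
orientation: [-179.9, 0.1, -89.9]
force: [-0.4, 0.5, 0.4]
opening: 0.022
gripper_force: 0.0
```

```bash
cat >> h.py <<'E'
def arcfit(im,c0,r,z,a0=-150,a1=-30,rad=.016,K=None,E=None):
    if K is None: K,E=cam("wrist")
    g=cv2.GaussianBlur(im,(3,3),0).astype(float)[...,0];t=np.radians(np.arange(a0,a1+1,3));L=[]
    def s(c,rr):
        p=proj(K,E,np.c_[c[0]+rr*np.cos(t),c[1]+rr*np.sin(t),0*t+z]).astype(np.float32)
        return cv2.remap(g,p[None,:,0],p[None,:,1],cv2.INTER_LINEAR)[0]
    for dx in np.arange(-rad,rad+.001,.001):
        for dy in np.arange(-rad,rad+.001,.001):
            c=(c0[0]+dx,c0[1]+dy);m=s(c,r-.004);L.append((np.mean(np.minimum(m-s(c,r-.0115),60))+np.mean(np.minimum(abs(m-s(c,r+.004)),30)),*c))
    L.sort(reverse=True);return np.array(L[:5])
E
python3 - <<'E'
from h import *
im=ctrl.snapshot("wrist");cv2.imwrite("pics/w11.png",im[:,:,::-1])
f=arcfit(im,(.444,.2127),.027,.05);print(f)
go(f[0,1]+.0225,f[0,2],.061,-90)
T=ctrl.snapshot("top");cv2.imwrite("pics/t11.png",T[:,:,::-1]);print(*blobs(T),sep="\n")
E
```

```text
[[64.8024  0.451   0.2007]
 [64.7263  0.45    0.1997]
 [64.5948  0.45    0.2007]
 [63.7313  0.449   0.1997]
 [63.395   0.451   0.2017]]
tool shift mm [ 12.1  -6.1 109.6] roll 0.04948913689615608 tcp [0.4673 0.2127 0.1706] yaw -89.95 j6 -46.4 t 38.4
([206, 141, 90, 87], 6040)
([201, 261, 24, 25], 343)
([309, 299, 18, 18], 263)
([0, 328, 47, 63], 2091)
```

Run:
```python
from h import *
im=cv2.imread("pics/w11.png")[:,:,::-1].copy();K,E=cam("wrist")
print(*blobs(im),sep="\n")
t=np.linspace(0,2*np.pi,90)
for z,r in((.05,.027),(0,.022)):
    p=proj(K,E,np.c_[.444+r*np.cos(t),.2127+r*np.sin(t),0*t+z]);print(z,p.min(0),p.max(0))
m=bowlmask(im)
for v in range(130,290,8): print(v,"".join(".#"[m[v,u]] for u in range(250,470,3)))
# nest in top view
T=cv2.imread("pics/t11.png")[:,:,::-1];Kt,Et=cam("top")
for n,c0,r,z in(("b1",(.631,.139),.094,.05),("b2",(.633,.143),.07,.06),("b3",(.627,.1405),.047,.07)): print(n,arcfit(T,c0,r,z,-180,180,K=Kt,E=Et)[:3])
```

```text
([0, 0, 208, 269], 48208)
([310, 197, 80, 81], 4969)
0.05 [310.5446 200.0335] [393.3327 280.1075]
0 [317.9017 196.3257] [374.9335 252.0631]
130 ..........................................................................
138 ..........................................................................
146 ..........................................................................
154 ..........................................................................
162 ..........................................................................
170 ..........................................................................
178 ..........................................................................
186 ..........................................................................
194 ..........................................................................
202 ...........................############...................................
210 ........................###################...............................
218 ......................#######################.............................
226 ........
[... 174 characters left out ...]
#######################...........................
250 .....................#########################............................
258 ......................#######################.............................
266 ........................###################...............................
274 .............................#########....................................
282 ..........................................................................
b1 [[51.5564  0.635   0.143 ]
 [51.3101  0.635   0.142 ]
 [50.9782  0.634   0.143 ]]
b2 [[57.7796  0.636   0.149 ]
 [57.6106  0.636   0.15  ]
 [57.4763  0.637   0.149 ]]
b3 [[52.9174  0.631   0.1445]
 [52.8094  0.631   0.1455]
 [52.0873  0.632   0.1445]]
```

Bowl_4's silhouette agrees with the prediction to about 1 mm, and bowl_3 fits at about (.628,.141) inside bowl_2. I'll grip bowl_4.

Emit:
apply_moves --targets '[{"travel": [1,0,40],"roll": 0,"jaw": 22},{"travel": [0,0,40],"roll": 0,"jaw": 22},{"travel": [0,0,22],"roll": 0,"jaw": 22},{"travel": [0,0,8],"roll": 0,"jaw": 22},{"travel": [0,0,0],"roll": 0,"jaw": 2},{"travel": [0,0,0],"roll": 0,"jaw": 2},{"travel": [0,0,0],"roll": 0,"jaw": 2},{"travel": [0,0,0],"roll": 0,"jaw": 2}]'

```text
clock: 39.25
tool_pos: [0.4676, 0.2118, 0.0613]
orientation: [-179.9, 0.1, -90.0]
force: [0.7, -1.2, 2.1]
opening: 0.0097
gripper_force: 27.6
```

Emit:
apply_moves --targets '[{"travel": [0,0,-10],"roll": 0,"jaw": 2},{"travel": [0,0,-20],"roll": 0,"jaw": 2},{"travel": [0,0,-30],"roll": 0,"jaw": 2},{"travel": [0,0,-30],"roll": 0,"jaw": 2},{"travel": [0,0,-30],"roll": 0,"jaw": 2},{"travel": [0,0,0],"roll": 0,"jaw": 2},{"travel": [0,0,0],"roll": 0,"jaw": 2}]'

```text
clock: 39.95
tool_pos: [0.4671, 0.2117, 0.1815]
orientation: [-179.9, 0.1, -90.0]
force: [0.2, -0.4, -0.7]
opening: 0.0093
gripper_force: 29.0
```

Run:
```python
from h import *
o=ctrl.get_obs();print(o["opening"],o["force"])
go(.628-.004+.0227,.1405,.18,-90)
T=ctrl.snapshot("top");print(*blobs(T),sep="\n")
```

```text
0.0092625830529773 [ 0.2347 -0.4189 -0.7089]
tool shift mm [  71.2 -179.6    1.7] roll -0.008679257350095781 tcp [0.4671 0.2117 0.1815] yaw -90.01 j6 -46.3 t 39.95
([206, 141, 90, 87], 6055)
([309, 299, 18, 18], 263)
([0, 328, 47, 63], 2198)
```

Emit:
apply_moves --targets '[{"travel": [12,-30,0],"roll": 0,"jaw": 2},{"travel": [12,-30,0],"roll": 0,"jaw": 2},{"travel": [12,-30,0],"roll": 0,"jaw": 2},{"travel": [12,-30,0],"roll": 0,"jaw": 2},{"travel": [12,-30,0],"roll": 0,"jaw": 2},{"travel": [11,-30,0],"roll": 0,"jaw": 2},{"travel": [0,0,0],"roll": 0,"jaw": 2},{"travel": [0,0,0],"roll": 0,"jaw": 2}]'

```text
clock: 40.8
tool_pos: [0.6464, 0.1395, 0.1779]
orientation: [179.8, -0.1, -90.1]
force: [-1.2, -0.0, -0.6]
opening: 0.0093
gripper_force: 29.2
```

Run:
```python
from h import *
im=ctrl.snapshot("wrist");cv2.imwrite("pics/w12.png",im[:,:,::-1])
for n,c0,r,z in(("b1",(.631,.139),.094,.05),("b2",(.633,.143),.07,.06),("b3",(.627,.1405),.047,.07)): print(n,arcfit(im,c0,r,z,-145,-60)[:3])
o=ctrl.get_obs();print(o["opening"],o["force"])
go(.6467,.1405,.096,-90)
```

```text
b1 [[88.2864  0.635   0.143 ]
 [88.06    0.636   0.143 ]
 [87.5608  0.634   0.143 ]]
b2 [[79.3192  0.637   0.145 ]
 [78.9337  0.636   0.145 ]
 [78.1804  0.634   0.145 ]]
b3 [[82.408   0.63    0.1405]
 [81.9023  0.633   0.1405]
 [81.8     0.629   0.1415]]
0.009241999257785346 [-1.2562  0.3968 -0.5403]
tool shift mm [-0.7 -0.9 82.5] roll -0.044216702587462464 tcp [0.646  0.1399 0.1785] yaw -90.04 j6 -29.1 t 40.85
```

Emit:
apply_moves --targets '[{"travel": [0,-2,25],"roll": 0,"jaw": 2},{"travel": [0,0,25],"roll": 0,"jaw": 2},{"travel": [0,0,15],"roll": 0,"jaw": 2},{"travel": [0,0,7],"roll": 0,"jaw": 2},{"travel": [0,0,5],"roll": 0,"jaw": 2},{"travel": [0,0,4],"roll": 0,"jaw": 2},{"travel": [0,0,0],"roll": 0,"jaw": 2},{"travel": [0,0,0],"roll": 0,"jaw": 2}]'

```text
clock: 41.65
tool_pos: [0.6493, 0.1405, 0.0998]
orientation: [-179.9, 0.0, -90.0]
force: [-0.1, 1.0, -0.8]
opening: 0.0092
gripper_force: 29.2
```

Emit:
apply_moves --targets '[{"travel": [0,0,3],"roll": 0,"jaw": 2},{"travel": [0,0,2],"roll": 0,"jaw": 2},{"travel": [0,0,0],"roll": 0,"jaw": 2},{"travel": [0,0,0],"roll": 0,"jaw": 2}]'

```text
clock: 42.05
tool_pos: [0.6489, 0.1403, 0.094]
orientation: [180.0, -0.0, -90.0]
force: [0.3, 0.0, -0.6]
opening: 0.0094
gripper_force: 29.2
```

Emit:
apply_moves --targets '[{"travel": [0,0,0],"roll": 0,"jaw": 14},{"travel": [0,0,0],"roll": 0,"jaw": 20},{"travel": [0,0,0],"roll": 0,"jaw": 20},{"travel": [0,0,0],"roll": 0,"jaw": 20},{"travel": [0,0,-20],"roll": 0,"jaw": 20},{"travel": [0,0,-40],"roll": 0,"jaw": 20},{"travel": [0,0,-24],"roll": 0,"jaw": 20}]'

```text
clock: 42.75
tool_pos: [0.6497, 0.1404, 0.1806]
orientation: [-179.9, 0.0, -90.0]
force: [-0.6, 0.3, 0.6]
opening: 0.0198
gripper_force: 0.0
```

Emit:
apply_moves --targets '[{"travel": [40,20,-5],"roll": 0,"jaw": 20},{"travel": [40,20,-5],"roll": 0,"jaw": 20},{"travel": [40,20,-5],"roll": 0,"jaw": 20},{"travel": [40,20,-5],"roll": 0,"jaw": 20},{"travel": [40,20,0],"roll": 0,"jaw": 20},{"travel": [40,20,0],"roll": 0,"jaw": 20},{"travel": [40,20,0],"roll": 0,"jaw": 20},{"travel": [40,20,0],"roll": 0,"jaw": 20},{"travel": [40,0,0],"roll": 0,"jaw": 20},{"travel": [0,0,0],"roll": 0,"jaw": 20}]'

```text
clock: 43.75
tool_pos: [0.4881, -0.2232, 0.1984]
orientation: [-180.0, -0.0, -90.2]
force: [-0.6, 0.4, -0.2]
opening: 0.0197
gripper_force: 0.0
```

Run:
```python
from h import *
T=ctrl.snapshot("top");S=ctrl.snapshot("scene")
print(*blobs(T),sep="\n")
a=cv2.resize(T[125:245,190:310],(400,400),interpolation=cv2.INTER_CUBIC)
b=cv2.resize(S[150:290,340:480],(400,400),interpolation=cv2.INTER_CUBIC)
c=cv2.resize(T[110:320,70:590],(496,200));d=cv2.resize(S,(267,200))
cv2.imwrite("pics/fin.png",np.vstack([np.hstack([a,b]),np.hstack([c,d,np.zeros((200,37,3),np.uint8)])])[:,:,::-1])
```

```text
([207, 141, 84, 87], 4854)
([0, 328, 48, 63], 2526)
```

View pics/fin.png

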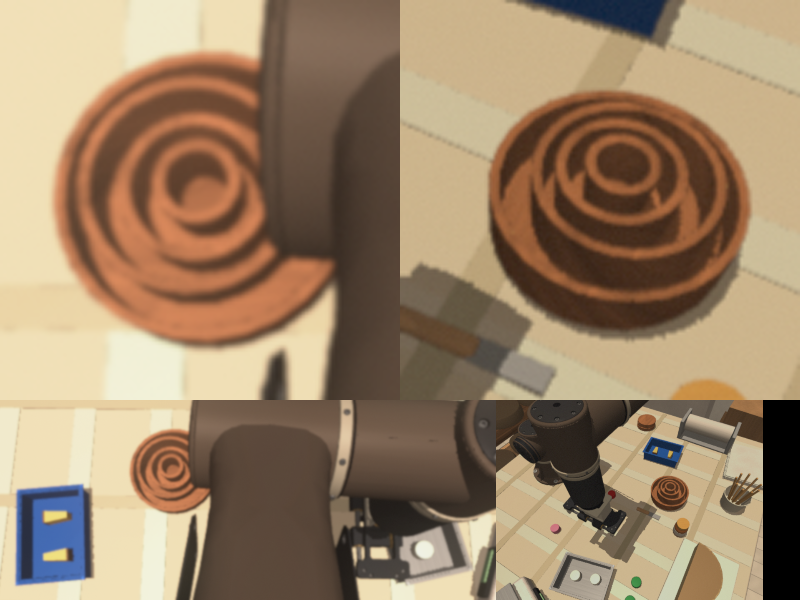

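The final picture shows all four bowls nested level around (165,195) in the top crop. Both wedges are in the tub, both goat's cheeses are in the pan, and the jar and spreader are in place. I'll hand the job in.

```bash
python3 -c "
from plant import ctrl
print(ctrl.close_job())"
```

```text
the job is handed in; nothing more can be done
None
```

The job is handed in at about 44 s: both wedges are in the blue tub, both goat's cheeses are in the steel pan, the four bowls are nested in size order, and the honey jar and spreader were left alone; no verdict came back.

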